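Clamp a split cheese board at the kitchen island

ROBOT

A 7-joint arm with a two-finger parallel gripper is mounted at the origin on a cart in front of the work surface, level with it; the furniture and walls round the work are solid. World frame = base frame: x ahead of the robot, y to its left, z up, the work surface at z = 0. Lengths are in m, angles in rad, forces in N, time in s.
With the tool pointing down it reaches from about 0.425 to 0.925 m from the base axis. Payload 6.8 kg.
Tool frame: the origin (TCP) lies at the very end of the fingers, on their centre line; the grasp point (between the pads) lies 19 mm behind it; z points along the fingers, y is the line along which they close (so a half turn about z gives the same grasp; the last joint's range is limited). The gripper opens to 85 mm and grips with 20 to 120 N. Pads are 22 mm wide; open, the fingers measure 114 mm over their backs; the gripper's body (76 mm by 85 mm) begins 54 mm behind the grasp point. The pads swing forward as they close: fully open they stand 13 mm farther back than shut.
Start: joints at [-1.427, 0.477, 0.022, 1.555, -0.011, 1.109, -0.083], TCP at [0.168, 0.654, 0.192] pointing down, gripper open.
Joint ranges: [-2.96, 2.96], [-0.34, 2.1], [-1.41, 1.46], [0.24, 2.44], [-1.37, 4.51], [0.17, 1.92], [-2.96, 2.96]. Speed limits (rad/s): [2.39, 2.39, 3.14, 3.14, 3.14, 3.14, 3.14].

INTERFACE

Orientations are given as a unit quaternion [w, x, y, z].
In Python, from station import * gives the robot as it stands.
- The arm moves only by the tool jog_arm, never from a script. Its argument "moves" is one flat list of numbers, 7 for each row, row after row: the shift along the tool's x, y, z normalised to -1 to 1, where 1 is 20 mm, then the turn, a rotation vector about the tool's x, y, z normalised to -1 to 1, where 1 is 4 degrees, then the opening, from 0 (shut) to 1 (fully open). In form: [x, y, z, rx, ry, rz, claw, x, y, z, rx, ry, rz, claw, ...]. A call has exactly 8 rows; each row shifts and turns the commanded pose from where the row before left it, along the tool's axes as they then stand; what a row does not reach is not made up. A row lasts 1/12 s, in which the tool goes at most 41.7 mm and 7.16 degrees, less where a joint would pass 70% of its speed; a pose out of reach is approached as far as the arm can. A call with a number of a shift or a turn outside -1 to 1 is refused whole. A call with a gripper value outside its range is refused whole. The fingers move at their own pace and stop on an object; "grip_force" is the grip in N (left out, the last holds). Time passes only in rows, so rows that do not move let the fingers close, or fill a call up. It gives the time, the measured TCP pose, the force, the opening and the grip force at its end, in the units of the state.
- get_obs(): the state, without advancing time (a new reading comes with each control period).
- read_camera(name): name is "scene" or "top" or "wrist"; returns a dict with "color" (480x640x3 uint8, blue, green, red), "fx", "fy", "cx", "cy" (pixels), "rvec" (rotation vector, rad) and "tvec" (3), from world to camera coordinates, as OpenCV has them. Camera axes: x right, y down, z forward; pixel columns grow to the right and rows downward; lengths in m; the calibration is good to about 2 mm. A picture is of the moment at which its call begins. There is no depth.
- hand_in(): hands the job in; it is judged then, once.
The state is a dict: "t": time; "q": joint angles; "joint_vel": joint speeds; "joint_torque": joint torques, N m; "eef_pos": TCP position; "tool_rot": TCP orientation; "contact_force": force on the tool from outside, world axes, zero at the start; "torque": the same for the moment, N m; "gripper_width": opening from 0.0 (shut) to 1.0 (fully open); "grasp_force": force on a finger pad.
Only numpy, scipy, OpenCV 4.12 (cv2) and the standard library are available. Lean on these libraries where they do the work, as an engineer would, in place of code of your own. Each camera call takes 0.05 s, during which the arm holds its last target. There are 200 camera calls.

TASK

Glue is on the split cheese board: lay the loose half flat between the half in the bar clamp and the clamp's far jaw, split edge facing split edge and ends level, and let go of it. Then pump the clamp's trigger against its handle, letting it spring out between squeezes, until the jaws press the joint shut, and finish still squeezing the trigger (firmly, 12 to 20 N: the pressure goes when you let go, and over 30 N crushes the joint). Leave the other things where they stand.

Things in the scene. Friction and masses are not known exactly. Their poses are not given: they have to be found in the camera images.
- clamp: One-hand bar clamp lying on its side, 29 mm thick, held fast to the worktop by a suction foot: it does not move. This body is the black housing with near jaw and handle. Origin: on the worktop under the crossing of bar and housing; +y along the bar to the far jaw, +x along the jaws, z up. Straight handle x -20 to -114 mm (butt to -122), outer face y -20, inner face y 0, 1 to 28 mm high.
- squeeze_point (a point): 62 mm out along the handle from the bar, 15 mm above the worktop. Handle's outer face is 17 mm to its -y; the trigger's outer face is 36 mm to its +y let out, 17 mm squeezed home: 53 mm over both let out, 34 mm closed. Straddle both from above, centred here, gripper open 80 mm or more, and close along the clamp's y; nothing else stands within 25 mm.
- trigger_pull (a joint): Angle of the sprung trigger: 0 let out, 0.178 rad squeezed home on its stop. Squeezing moves it to the handle (clamp's -y); let go, it springs out by itself in about half a second if given room (gripper open about 80 mm). With the jaws free it takes about 7 to 9 N at the squeeze point. Stalled partly out, it leaves a gripper centred on squeeze_point off its middle.
- trigger: Trigger: dark steel lever on the far-jaw side of the handle, 3 to 26 mm above the worktop. Origin on its pivot, 45 mm along the clamp's +x and 19 mm along its +y from the clamp's origin.
- bar_travel (a joint): How far the toothed bar has been drawn through the housing (m): jaw opening is 0.180 less this. Each full squeeze draws the far jaw 9 to 11 mm towards the near jaw (0.178 rad of trigger moves it about 10 mm); letting out, a pawl clicks back over 4.5 mm teeth and the bar stays. Seven to nine squeezes close it on the board. It does not back off.
- far_jaw: Steel bar (18 mm wide, 8 thick) with the far jaw. Origin and axes those of the clamp at bar_travel 0. Once the jaws bear, the trigger stalls, in most cases short of its stop, and jaw force is about 1.9 x (squeeze in N - 3), give or take 6 N of friction; let go, it drops to nearly nothing.
- far_jaw_face (a point): Middle of the far jaw's pad (56 mm long, 25 high, centre 14.5 mm above the worktop, 70 mm along the jaw from the bar's centre line). It faces the clamp's -y. The jaw behind it is 24 mm thick, 29 high, and reaches from x -16 to 100 mm of the clamp.
- near_jaw_face (a point): Middle of the near jaw's pressing pad (same size), facing the clamp's +y, 27 mm from the bar-and-housing crossing along it.
- board_a: First half of a split wooden cheese board, 130 (its x) x 60 (its y) x 24 mm, 0.16 kg, lying between the jaws close to the near jaw, its long side along the jaws. Origin: centre of its underside. Its +y points to its split edge; rounded corners on the other side.
- board_a_split_edge (a point): Middle of the first half's split edge (y = +30 mm), 12 mm above its underside; axes as the half's.
- board_b: Second half, loose on the worktop off the clamp: 130 (its x) x 52 (its y) x 24 mm, 0.14 kg. Origin: centre of its underside. -y points to its split edge, rounded corners on the +y side. It goes between the first half and the far jaw with the same yaw as the first half; there is 40 mm or more to spare.
- board_b_split_edge (a point): Middle of the second half's split edge (y = -26 mm), 12 mm above its underside; axes as the half's.
- mug: Bystander: the two-tone mug with a handle, 90x127x96 mm. Origin: centre of its underside.
- lemon: Bystander: the lemon, 72x55x56 mm. Origin: centre of its underside.
- onion: Bystander: the onion, 85x85x87 mm. Origin: centre of its underside.
- tin: Bystander: the short round food tin, 75 mm across, 58 mm high. Origin: centre of its underside.
- timer: Bystander: the round wind-up kitchen timer, 67 mm across, 58 mm high. Origin: centre of its underside.
- spice: Bystander: the tall glass spice jar standing alone left of the work, 46 mm across, 106 mm high. Origin: centre of its underside.

How it is judged:
By the outcome, as a careful person would: the job done as asked, in the order asked, and still so for the second after the job is handed in, while the arm keeps its last pose, push and grip.
It also fails if it takes over 69 s, if anything falls off the work surface, if the arm or the gripper's body presses on something with over 40 N, if the wrist force passes 120 N, or if a joint passes its speed limit or range.

## Working session

There is one attempt and no reset: what is moved stays moved. The work goes in short steps, Python scripts to look and compute and a tool call to move; the robot and the scene stay as the last step left them, time stands still between calls to the robot, and variables do not carry over. Pictures are saved under pics/ and viewed, at most 10 in all, crops included, and the job is handed in when it is done.

Besides the shell and the picture viewer there is one more tool, called as name(argument=value, ...), one argument or row to a line, values as JSON. jog_arm: Moves the arm, as the interface text tells. Scaled input: -1 to 1 covers 20 mm each way for a shift and 4 degrees each way for a turn. Its arguments: {"type":"object","properties":{"moves":{"type":"array"},"grip_force":{"type":"number"}},"required":["moves"]}

```bash
mkdir -p pics; ls
python3 - <<'E'
from station import *
import cv2,numpy as np
o=get_obs();print({k:np.round(v,3).tolist() for k,v in o.items()})
for n in("scene","top"):
    c=read_camera(n);cv2.imwrite(f"pics/{n}0.png",c["color"]);print(n,c["fx"],c["fy"],c["cx"],c["cy"],c["rvec"],c["tvec"])
E
```

```text
pics
{'t': 0.0, 'q': [-1.427, 0.478, 0.022, 1.556, -0.011, 1.109, -0.083], 'joint_vel': [0.001, -0.0, -0.001, 0.002, 0.0, -0.001, 0.001], 'joint_torque': [-0.001, -59.646, 1.607, -28.119, 0.012, 0.009, -0.0], 'eef_pos': [0.168, 0.653, 0.191], 'tool_rot': [-0.0, 0.126, 0.992, -0.001], 'contact_force': [0.532, 0.191, 0.232], 'torque': [-0.064, 0.017, 0.011], 'grasp_force': 0.0, 'gripper_width': 1.003}
scene 618.8510750915564 618.8510750915564 319.4794261764085 237.0274017890851 [ 2.03517869 -1.07890195  0.52214952] [-0.3791917   0.27215832  1.16097459]
top 501.1636986271383 501.1636986271383 316.48508473052675 238.1571726572978 [ 2.08681474 -2.14238896  0.20567152] [-0.08296176  0.54038995  1.22457663]
```

View pics/top0.png

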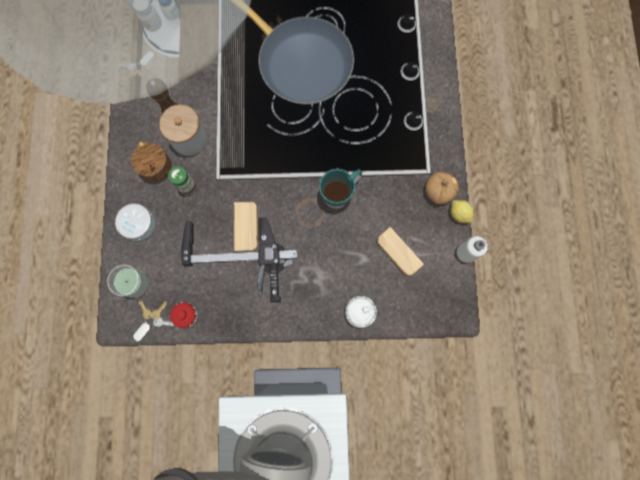

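View pics/scene0.png

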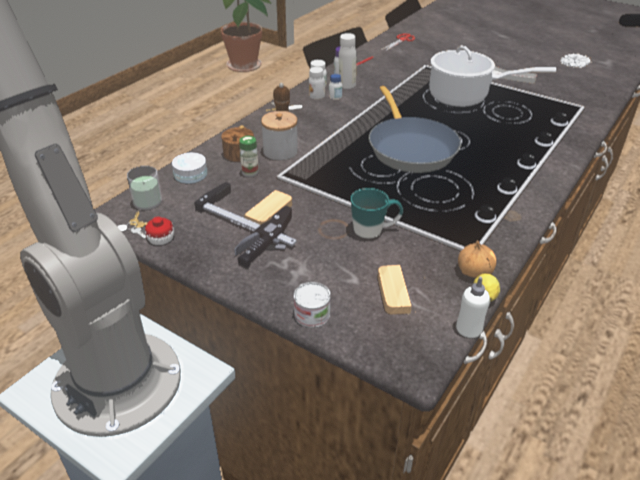

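The top view shows the clamp with its bar pointing image-left (crossing near (268,255), far jaw at (187,243), handle down to (275,298)). board_a is at (245,227) and board_b, loose and yawed, at (400,252). The scene view shows the same layout, with the tin at (312,303) and mug at (370,213).

```bash
cat > h.py <<'E'
from station import *
import cv2,numpy as np
from scipy.spatial.transform import Rotation as R
def cam(n):
    c=read_camera(n);c["R"]=cv2.Rodrigues(np.array(c["rvec"],float))[0];c["t"]=np.array(c["tvec"],float).ravel();return c
def ray(c,p):
    d=c["R"].T@np.array([(p[0]-c["cx"])/c["fx"],(p[1]-c["cy"])/c["fy"],1]);return -c["R"].T@c["t"],d/np.linalg.norm(d)
def onz(c,p,z):
    o,d=ray(c,p);return o+d*(z-o[2])/d[2]
def tri(cs,ps):
    A=np.zeros((3,3));b=np.zeros(3);L=[]
    for c,p in zip(cs,ps):
        o,d=ray(c,p);M=np.eye(3)-np.outer(d,d);A+=M;b+=M@o
    return np.linalg.solve(A,b)
def proj(c,X):
    x=c["R"]@np.array(X,float)+c["t"];return [c["fx"]*x[0]/x[2]+c["cx"],c["fy"]*x[1]/x[2]+c["cy"]]
def pose():
    o=get_obs();w=o["tool_rot"];return np.array(o["eef_pos"]),R.from_quat([w[1],w[2],w[3],w[0]])
E
python3 - <<'E'
from h import *
np.set_printoptions(precision=4,suppress=True)
c=cam("top")
hsv=cv2.cvtColor(c["color"],cv2.COLOR_BGR2HSV)
m=cv2.inRange(hsv,(8,60,150),(30,200,255))
for name,(x0,y0,x1,y1) in dict(a=(225,195,262,255),b=(370,220,432,282)).items():
    mm=np.zeros_like(m);mm[y0:y1,x0:x1]=m[y0:y1,x0:x1]
    k=cv2.findContours(mm,0,1)[0];k=max(k,key=cv2.contourArea)
    r=cv2.minAreaRect(k);print(name,r)
    for q in cv2.boxPoints(r):print(q,onz(c,q,.024))
for n,p,z in [("cross",(268,255),.025),("farjaw",(187,243),.029),("butt",(275,298),.028),("mug",(337,190),.09),("tin",(361,312),.058),("timer?",(183,316),.05),("spice",(180,177),.1),("onion",(442,188),.05),("lemon",(462,212),.03)]:print(n,onz(c,p,z))
w=cam("wrist");p,r=pose();C=-w["R"].T@w["t"];print("cam in tool",r.inv().apply(C-p),"axes",(r.as_matrix().T@w["R"].T),w["fx"])
cr=c["color"][190:310,170:440];cv2.imwrite("pics/c1.png",cv2.resize(cr,None,fx=2.9,fy=2.9,interpolation=2))
E
```

```text
a ((245.0, 226.0), (47.99999237060547, 21.999996185302734), 90.0)
[234. 202.] [0.6477 0.1191 0.024 ]
[256. 202.] [0.6461 0.0607 0.024 ]
[256. 250.] [0.5168 0.061  0.024 ]
[234. 250.] [0.5184 0.1182 0.024 ]
b ((399.37188720703125, 251.51889038085938), (51.2050895690918, 20.587364196777344), 47.91083526611328)
[374.5719 239.4189] [ 0.5365 -0.2483  0.024 ]
[389.8498 225.6195] [ 0.5723 -0.2901  0.024 ]
[424.1719 263.6189] [ 0.4695 -0.3731  0.024 ]
[408.894  277.4183] [ 0.4348 -0.3315  0.024 ]
cross [0.5026 0.0297 0.025 ]
farjaw [0.5392 0.2398 0.029 ]
butt [0.3909 0.0123 0.028 ]
mug [ 0.6532 -0.1521  0.09  ]
tin [ 0.3484 -0.2022  0.058 ]
timer? [0.3505 0.2395 0.05  ]
spice [0.6953 0.243  0.1   ]
onion [ 0.6631 -0.4274  0.05  ]
lemon [ 0.6023 -0.48    0.03  ]
cam in tool [ 0.0736 -0.0011 -0.182 ] axes [[ 0.0003 -0.9571 -0.2899]
 [ 1.      0.0002  0.0004]
 [-0.0003 -0.2899  0.9571]] 380.6497626377173
```

View pics/c1.png

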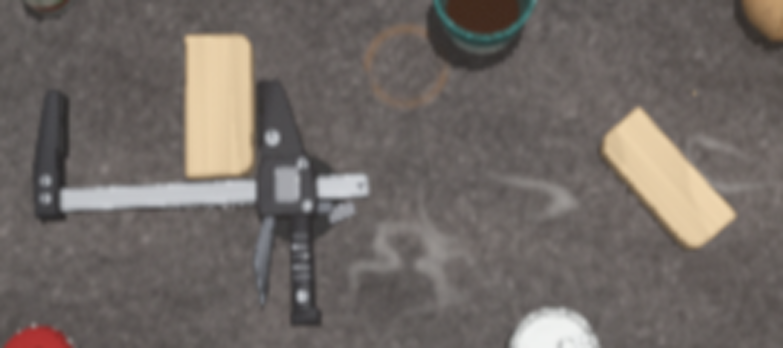

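jog_arm(
  moves=[-0.6, -0.8, 0, 0, 0, -0.9, 1, -0.6, -0.8, 0, 0, 0, -0.9, 1, -0.6, -0.8, 0, 0, 0, -0.9, 1, -0.6, -0.8, 0, 0, 0, -0.9, 1, -0.5, -0.9, 0, 0, 0, 0, 1, -0.5, -0.9, 0, 0, 0, 0, 1, -0.5, -0.9, 0, 0, 0, 0, 1, -0.5, -0.9, 0, 0, 0, 0, 1],
)

```text
t: 0.87
eef_pos: [0.2458, 0.5101, 0.1919]
tool_rot: [-0.0, 0.0, 1.0, -0.0]
contact_force: [-0.2, 0.1, 0.6]
gripper_width: 0.998
grasp_force: 0.0
```

jog_arm(
  moves=[-0.6, -1, 0, 0, 0, 0, 1, -0.6, -1, 0, 0, 0, 0, 1, -0.6, -1, 0, 0, 0, 0, 1, -0.6, -1, 0, 0, 0, 0, 1, -0.6, -1, 0, 0, 0, 0, 1, -0.6, -1, 0, 0, 0, 0, 1, -0.6, -1, 0, 0, 0, 0, 1, -0.6, -1, 0, 0, 0, 0, 1],
)

```text
t: 1.53
eef_pos: [0.3417, 0.35, 0.192]
tool_rot: [-0.0, 0.0, 1.0, 0.0]
contact_force: [-0.6, 0.0, 0.5]
gripper_width: 0.999
grasp_force: 0.0
```

jog_arm(
  moves=[-0.6, -1, 0, 0, 0, 0, 1, -0.6, -1, 0, 0, 0, 0, 1, -0.6, -1, 0, 0, 0, 0, 1, -0.6, -1, 0, 0, 0, 0, 1, -0.6, -1, 0, 0, 0, 0, 1, -0.6, -1, 0, 0, 0, 0, 1, -0.6, -1, 0, 0, 0, 0, 1, -0.6, -1, 0, 0, 0, 0, 1],
)

```text
t: 2.2
eef_pos: [0.4376, 0.1899, 0.192]
tool_rot: [0.0, 0.0, 1.0, 0.0]
contact_force: [0.6, -0.3, 0.3]
gripper_width: 0.996
grasp_force: 0.0
```

Run:
```python
from h import *
w=cam("wrist");cv2.imwrite("pics/w1.png",w["color"]);o=get_obs();print(o["eef_pos"],np.round(o["q"],2))
np.savez("w1.npz",R=w["R"],t=w["t"])
```

```text
[0.4400376  0.18529204 0.1921722 ] [-0.74  0.15  0.23  2.03 -0.04  0.97  1.08]
```

View pics/w1.png

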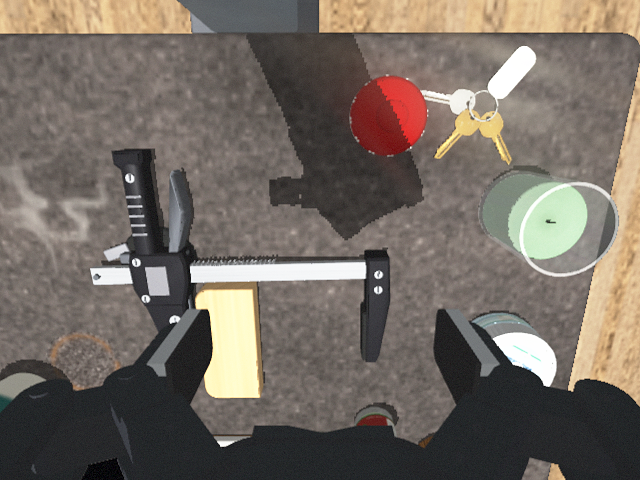

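The wrist view shows the far jaw's inner face at about (366,262)-(362,358), and board_a with its top corners near (258,283) and (262,397). The bar runs along row 270, the handle is at (113-155,150) to (150,250), and the trigger is at (178,170)-(180,250). Now a second wrist view on the way to board_b.

jog_arm(
  moves=[0, -1, 0, 0, 0, 0, 1, 0, -1, 0, 0, 0, 0, 1, 0, -1, 0, 0, 0, 0, 1, 0, -1, 0, 0, 0, 0, 1, 0, -1, 0, 0, 0, 0, 1, 0, -1, 0, 0, 0, 0, 1, 0, -1, 0, 0, 0, 0, 1, 0, 0, 0, 0, 0, 0, 1],
)

```text
t: 2.92
eef_pos: [0.4368, 0.0472, 0.192]
tool_rot: [-0.0, 0.003, 1.0, -0.0]
contact_force: [0.4, 0.0, 0.2]
gripper_width: 1.002
grasp_force: 0.0
```

Run:
```python
from h import *
w=cam("wrist");cv2.imwrite("pics/w2.png",w["color"]);o=get_obs();print(o["eef_pos"],np.round(o["q"],2))
np.savez("w2.npz",R=w["R"],t=w["t"],fx=w["fx"],fy=w["fy"],cx=w["cx"],cy=w["cy"])
```

```text
[0.43698288 0.04934747 0.19204902] [-0.57  0.08  0.34  2.11 -0.03  0.96  1.35]
```

View pics/w2.png

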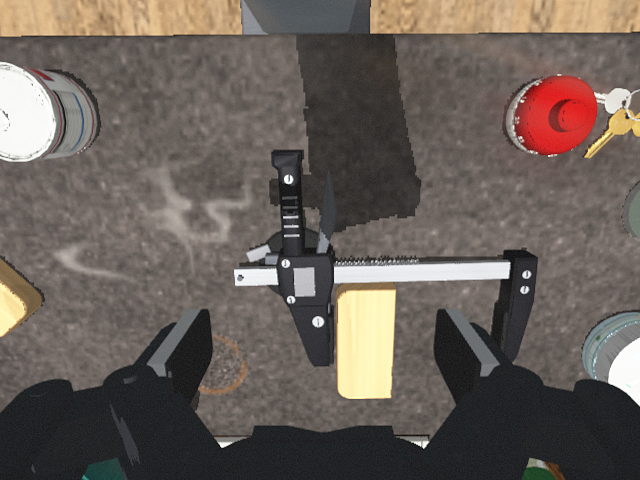

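The second wrist view shows board_a's corners at (396,284) and (391,397), the far jaw screws at (526,275) and (524,290), the handle screw at (289,179), and the near jaw tip at (331,364).

```bash
cat >> h.py <<'E'
def load(n):
    k=np.load("w2.npz");d={x:float(k[x]) for x in("fx","fy","cx","cy")};z=np.load(n);d["R"]=z["R"];d["t"]=z["t"];return d
E
python3 - <<'E'
from h import *
np.set_printoptions(precision=4,suppress=True)
a,b=load("w1.npz"),load("w2.npz")
for n,p,q in [("A split near",(258,283),(396,284)),("A split far",(263,397),(391,397)),("jaw scr1",(378,274),(526,275)),("jaw scr2",(378,290),(524,290)),("jaw in corner",(366,250),(510,251)),("handle scr",(130,178),(289,179)),("butt L",(113,152),(273,152)),("butt R",(155,150),(302,151)),("hs2",(136,262),(285,263)),("hs3",(146,299),(291,300)),("bar end",(91,268),(236,269)),("hs4",(175,320),(318,322)),("trig tip",(178,170),(330,174))]:
    X=tri([a,b],[p,q]);print(n,X,"resid px",np.subtract(proj(a,X),p),np.subtract(proj(b,X),q))
for n,c,p,z in [("jaw tip in",a,(361,359),.029),("A near split",a,(258,283),.024),("A far split",a,(263,397),.024),("A near split",b,(396,284),.024),("A far split",b,(391,397),.024),("A rounded",b,(336,340),.024),
 ("nearjaw tip",b,(331,364),.029),("bar top L",b,(335,281),.018),("bar top R",b,(508,277),.018),("bar L a",a,(195,281),.018),("bar R a",a,(364,278),.018),("jawin a",a,(366,250),.029),("jawin b",b,(510,251),.029)]: print(n,onz(c,p,z))
E
```

```text
A split near [0.5185 0.1219 0.008 ] resid px [-0.0079  0.2976] [-0.0048 -0.2976]
A split far [0.6536 0.1219 0.0145] resid px [ 0.0101 -0.1825] [0.0118 0.1824]
jaw scr1 [0.5    0.2427 0.0303] resid px [-0.0004  0.5647] [-0.0196 -0.5651]
jaw scr2 [0.5165 0.2434 0.0298] resid px [0.0007 0.0608] [-0.0038 -0.0608]
jaw in corner [0.4808 0.2322 0.0142] resid px [-0.0056  0.5431] [-0.0005 -0.5434]
handle scr [0.407  0.0161 0.03  ] resid px [-0.0037 -0.0473] [0.0007 0.0472]
butt L [0.384  0.0022 0.0257] resid px [-0.0777 -0.6095] [0.0225 0.6086]
butt R [ 0.3845  0.0264 -0.0057] resid px [0.0001 0.0011] [-0.     -0.0011]
hs2 [0.4873 0.0097 0.0293] resid px [-0.0005  0.0163] [ 0.0001 -0.0163]
hs3 [0.526  0.0144 0.0299] resid px [-0.0042  0.0577] [ 0.0008 -0.0576]
bar end [ 0.4965 -0.0399  0.0211] resid px [ 0.0037 -0.0819] [-0.0012  0.0818]
hs4 [0.549  0.0409 0.0313] resid px [-0.0565  0.6283] [ 0.007  -0.6284]
trig tip [0.4032 0.0533 0.0125] resid px [0.0657 1.5746] [ 0.0369 -1.5705]
jaw tip in [0.595  0.2291 0.029 ]
A near split [0.5114 0.1249 0.024 ]
A far split [0.6462 0.1237 0.024 ]
A near split [0.512  0.1187 0.024 ]
A far split [0.6457 0.1199 0.024 ]
A rounded [0.5747 0.0593 0.024 ]
nearjaw tip [0.6001 0.054  0.029 ]
bar top L [0.511  0.0582 0.018 ]
bar top R [0.5075 0.232  0.018 ]
bar L a [0.5117 0.0604 0.018 ]
bar R a [0.5085 0.2307 0.018 ]
jawin a [0.4754 0.2304 0.029 ]
jawin b [0.4764 0.2246 0.029 ]
```

```bash
cat >> h.py <<'E'
from scipy.optimize import minimize
def wood(img):
    hsv=cv2.cvtColor(img,cv2.COLOR_BGR2HSV);return cv2.inRange(hsv,(10,50,110),(30,210,255))
def fit(views,x0,wy,z0=0,S=4):
    # views: (cam,img,roi); fit box pose x,y,yaw by mask overlap
    ms=[]
    for c,im,(u0,v0,u1,v1) in views:
        m=wood(im[v0:v1,u0:u1]);n,l,s,_=cv2.connectedComponentsWithStats(m)
        m=((l==1+np.argmax(s[1:,4]))*255).astype(np.uint8);ms.append(cv2.resize(m,None,fx=S,fy=S,interpolation=1)>127)
    def cost(v):
        r=R.from_euler("z",v[2]).as_matrix();tot=0
        P=np.array([[sx*.065,sy*wy/2,z] for sx in(-1,1) for sy in(-1,1) for z in(0,.024)])@r.T+[v[0],v[1],z0]
        for (c,im,(u0,v0,u1,v1)),m in zip(views,ms):
            q=np.array([proj(c,p) for p in P]);q=((q-[u0,v0]+.5)*S-.5)
            h=cv2.convexHull(np.round(q*16).astype(np.int32));k=np.zeros(m.shape,np.uint8);cv2.fillConvexPoly(k,h,1,shift=4)
            k=k>0;tot+=1-(k&m).sum()/(k|m).sum()
        return tot/len(views)
    x0=np.array(x0);best=minimize(cost,x0,method="Nelder-Mead",options=dict(initial_simplex=[x0,x0+[.008,0,0],x0+[0,.008,0],x0+[0,0,.06]],xatol=1e-5,fatol=1e-5))
    return best.x,1-best.fun
E
python3 - <<'E'
from h import *
np.set_printoptions(precision=4,suppress=True)
a,b=load("w1.npz"),load("w2.npz");i1,i2=cv2.imread("pics/w1.png"),cv2.imread("pics/w2.png")
top=cam("top");sc=cam("scene");t0,s0=cv2.imread("pics/top0.png"),cv2.imread("pics/scene0.png")
V1=(a,i1,(190,270,280,405));V2=(b,i2,(325,270,405,405));VT=(top,t0,(225,190,265,258));VS=(sc,s0,(235,180,300,225))
for V in([V1],[V2],[V1,V2],[VT],[V1,V2,VT]):print("A",fit(V,[.58,.09,0.],.06))
T=(top,t0,(365,215,435,285));S=(sc,s0,(370,255,420,325))
for V in([T],[S],[T,S]):print("B",fit(V,[.503,-.31,.71],.052))
E
```

```text
A (array([0.5846, 0.0904, 0.0017]), np.float64(0.6598926446125087))
A (array([0.5845, 0.0898, 0.0067]), np.float64(0.9675174013921114))
A (array([0.5846, 0.0898, 0.0065]), np.float64(0.813354218320788))
A (array([ 0.5854,  0.0904, -0.0053]), np.float64(0.9559427255432061))
A (array([0.5848, 0.09  , 0.0058]), np.float64(0.8572700332241303))
B (array([ 0.505 , -0.3119,  0.6809]), np.float64(0.9521341127164442))
B (array([ 0.5045, -0.3107,  0.6686]), np.float64(0.9633152813750883))
B (array([ 0.5049, -0.3108,  0.6888]), np.float64(0.9495640492938722))
```

jog_arm(
  moves=[-0.1, -1, 0, 0, 0, -0.9, 1, 0.0, -1, 0, 0, 0, -0.9, 1, 0.0, -1, 0, 0, 0, -0.9, 1, 0.1, -1, 0, 0, 0, -0.9, 1, 0.2, -1, 0, 0, 0, -0.9, 1, 0.3, -1, 0, 0, 0, -0.9, 1, 0.4, -0.9, 0, 0, 0, -0.9, 1, 0.4, -0.9, 0, 0, 0, -0.9, 1],
)

```text
t: 3.73
eef_pos: [0.4461, -0.109, 0.192]
tool_rot: [0.0, -0.251, 0.968, 0.0]
contact_force: [-0.7, -0.1, 0.4]
gripper_width: 1.0
grasp_force: 0.0
```

jog_arm(
  moves=[0.3, -1, 0.2, 0, 0, -0.8, 1, 0.4, -1, 0.2, 0, 0, -0.8, 1, 0.5, -1, 0.2, 0, 0, -0.8, 1, 0.5, -1, 0.2, 0, 0, 0, 1, 0.5, -1, 0.2, 0, 0, 0, 1, 0.5, -1, 0.2, 0, 0, 0, 1, 0.5, -1, 0.2, 0, 0, 0, 1, 0, 0, 0, 0, 0, 0, 1],
)

```text
t: 4.4
eef_pos: [0.4763, -0.2637, 0.1634]
tool_rot: [-0.001, -0.328, 0.945, -0.001]
contact_force: [0.1, -1.1, 0.8]
gripper_width: 0.999
grasp_force: 0.0
```

Run:
```python
from h import *
np.set_printoptions(precision=4,suppress=True)
w=cam("wrist");im=w["color"];cv2.imwrite("pics/w3.png",im);p,r=pose();print(p,r.as_matrix()[:,1],np.round(get_obs()["q"],2))
q=proj(w,[.505,-.311,.024]);print(q)
roi=(max(0,int(q[0]-110)),max(0,int(q[1]-110)),min(640,int(q[0]+110)),min(480,int(q[1]+110)))
n,l,s,_=cv2.connectedComponentsWithStats(wood(im[roi[1]:roi[3],roi[0]:roi[2]]));print(roi,s[:4])
x,i=fit([(w,im,roi)],[.505,-.311,.68],.052);print(x,i)
d=r.inv().apply(np.array([x[0],x[1],0.0])-p);print("tool delta mm",d*1000, "units",d/.02,"yaw y err deg",np.degrees(x[2])+90-np.degrees(np.arctan2(r.as_matrix()[1,1],r.as_matrix()[0,1])))
```

```text
[ 0.476  -0.2616  0.1634] [-0.6195  0.785  -0.    ] [-0.03  0.32  0.52  1.93 -0.19  0.94  2.81]
[np.float64(259.9634705527865), np.float64(210.1095576332535)]
(149, 100, 369, 320) [[    0     0   220   220 39235]
 [   76    29    70   151  9150]
 [   34   148     4     4    13]
 [   73   160     1     2     2]]
[ 0.5033 -0.311   0.6768] 0.9670628385483839
tool delta mm [  9.0023 -55.6386 163.4224] units [ 0.4501 -2.7819  8.1711] yaw y err deg 0.49337550714196254
```

View pics/w3.png

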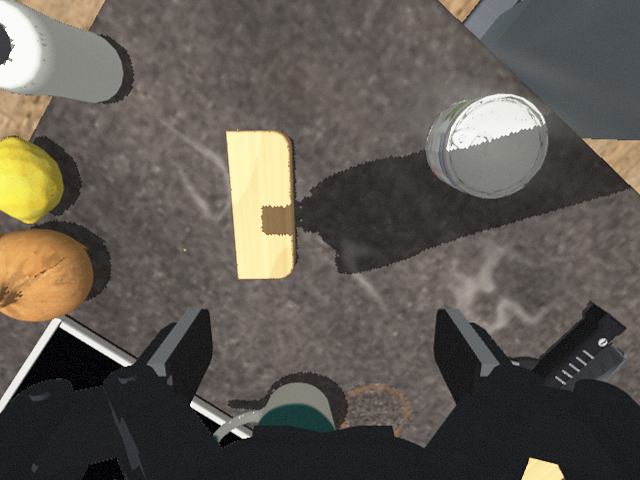

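The third wrist view shows board_b at (228-295,130-280). Its sharp split edge is on the left and its rounded edge on the right, which is the tool's +y. Fit overlap is 0.97.

jog_arm(
  moves=[0.1, -0.7, 1, 0, 0, 0, 1, 0.1, -0.7, 1, 0, 0, 0, 1, 0.1, -0.7, 1, 0, 0, 0, 1, 0.15, -0.7, 1, 0, 0, 0, 1, 0, 0, 1, 0, 0, 0, 1, 0, 0, 1, 0, 0, 0, 1, 0, 0, 1, 0, 0, 0, 1, 0, 0, 0.9, 0, 0, 0, 1],
)

```text
t: 5.12
eef_pos: [0.5041, -0.3075, 0.0047]
tool_rot: [0.0, -0.33, 0.944, 0.001]
contact_force: [-0.4, 0.6, 0.2]
gripper_width: 1.0
grasp_force: 0.0
```

jog_arm(
  moves=[0, 0, 0, 0, 0, 0, 1, 0, 0, 0, 0, 0, 0, 0.4, 0, 0, 0, 0, 0, 0, 0.4, 0, 0, 0, 0, 0, 0, 0.4, 0, 0, 0, 0, 0, 0, 0.4, 0, 0, 0, 0, 0, 0, 0.4, 0, 0, 0, 0, 0, 0, 0.4, 0, 0, 0, 0, 0, 0, 0.4],
  grip_force=30,
)

```text
t: 5.78
eef_pos: [0.5036, -0.3102, 0.0064]
tool_rot: [0.0, -0.329, 0.944, -0.0]
contact_force: [1.0, -0.2, 0.7]
gripper_width: 0.399
grasp_force: 0.0
```

Run:
```python
from h import *
o=get_obs();print(o["eef_pos"],o["q"],o["gripper_width"],o["grasp_force"])
```

```text
[ 0.50355184 -0.31020475  0.00636228] [ 0.21258193  0.59425828  0.31110109  1.91320476 -0.27787905  0.67517402
  2.93247462] 0.3985746614718106 0.0
```

jog_arm(
  moves=[0, 0, 0, 0, 0, 0, 0.2, 0, 0, 0, 0, 0, 0, 0.2, 0, 0, 0, 0, 0, 0, 0.2, 0, 0, 0, 0, 0, 0, 0.2, 0, 0, 0, 0, 0, 0, 0.2, 0, 0, 0, 0, 0, 0, 0.2, 0, 0, 0, 0, 0, 0, 0.2, 0, 0, 0, 0, 0, 0, 0.2],
  grip_force=30,
)

```text
t: 6.45
eef_pos: [0.5033, -0.3101, 0.006]
tool_rot: [-0.0, -0.329, 0.944, 0.0]
contact_force: [0.9, 0.0, 0.4]
gripper_width: 0.199
grasp_force: 0.0
```

Run:
```python
from h import *
np.set_printoptions(precision=4,suppress=True)
w=cam("wrist");im=w["color"];cv2.imwrite("pics/w4.png",im);o=get_obs();print(o["eef_pos"],o["gripper_width"],o["grasp_force"],o["q"][6])
t=cam("top");cv2.imwrite("pics/top4.png",t["color"]);
```

```text
[ 0.5033 -0.3102  0.006 ] 0.20151220612445667 0.0 2.9325211753942084
```

View pics/w4.png

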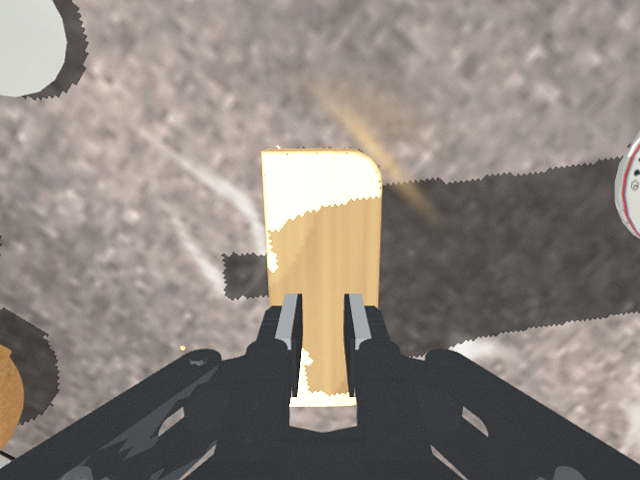

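The fourth wrist view shows the fingers closed to 0.2 above the board rather than around it: the tips are at (295,293) and (355,293), and the board spans cols 265-381. By perspective the tips look about 45 mm short of the reported TCP, so I'll check from the scene camera.

Run:
```python
from h import *
c=cam("scene");p,r=pose();q=proj(c,p);print("TCP px",q,"z=.055",proj(c,p+[0,0,.049]),"board top",proj(c,[.5033,-.311,.024]))
u,v=int(q[0]),int(q[1]);print(u-80,v-80);cr=c["color"][v-80:v+40,u-80:u+80];cv2.imwrite("pics/s5.png",cv2.resize(cr,None,fx=4.8,fy=4.8,interpolation=2))
```

```text
TCP px [np.float64(392.6520655417302), np.float64(290.5232576671757)] z=.055 [np.float64(394.46982324623866), np.float64(273.8563910653137)] board top [np.float64(393.6485483290399), np.float64(284.6324964936812)]
312 210
```

View pics/s5.png

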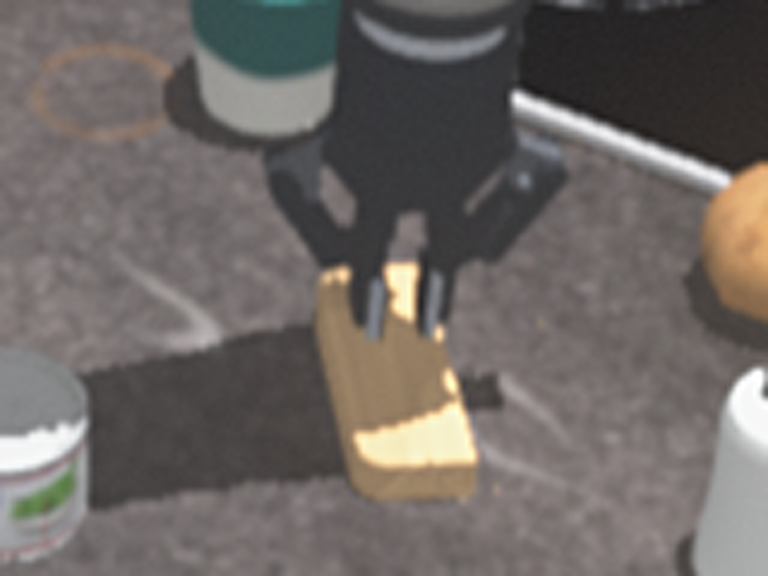

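The scene crop confirms it: the fingertips, at crop (375,338) and (430,333), hover above the board, and the reported TCP projects about 10 px lower. I'll work out the true tip height.

Run:
```python
from h import *
from scipy.optimize import least_squares
w=cam("wrist");s=cam("scene");p,r=pose();m=r.as_matrix()
obs=[(w,(301,293),-1),(w,(345,293),1),(s,(312+383/4.8,210+338/4.8),-1),(s,(312+424/4.8,210+333/4.8),1)]
def f(v,sub=range(4)):
    return np.ravel([np.subtract(proj(obs[i][0],p+m@np.array([v[0],obs[i][2]*v[1],-v[2]])),obs[i][1]) for i in sub])
for sub in([0,1],[2,3],range(4)):
    if len(sub)==2:
        g=least_squares(lambda v:f([.011,v[0],v[1]],sub),[.0085,.03]);print("x=.011: halfgap,h",g.x,g.fun.round(1))
    else:
        g=least_squares(f,[.011,.0085,.03]);print("free x,halfgap,h",g.x,g.fun.round(1))
```

```text
x=.011: halfgap,h [0.00882857 0.04189549] [ 1.7 -0.   1.7 -0. ]
x=.011: halfgap,h [-0.0091938   0.04196349] [-1.  -0.4 -1.   0.2]
free x,halfgap,h [0.0132716  0.00795768 0.0467667 ] [ 3.2 -0.2  0.3 -0.2  7.4 -1.7 -8.6 -0.3]
```

jog_arm(
  moves=[0, 0, 0, 0, 0, 0, 1, 0, 0, 0, 0, 0, 0, 1, 0, 0, 0, 0, 0, 0, 1, 0, 0, 0, 0, 0, 0, 1, 0, 0, 0, 0, 0, 0, 1, 0, 0, 0, 0, 0, 0, 1, 0, 0, 0.3, 0, 0, 0, 1, 0, 0, 0.3, 0, 0, 0, 1],
)

```text
t: 7.37
eef_pos: [0.5037, -0.3103, -0.0062]
tool_rot: [0.0, -0.329, 0.944, -0.0]
contact_force: [0.9, 1.1, -0.7]
gripper_width: 0.994
grasp_force: 0.0
```

Both cameras put the tips 42 mm behind the reported TCP, with the halfgap matching the opening. I'm lowering slowly by that amount, watching the force.

jog_arm(
  moves=[0, 0, 0.25, 0, 0, 0, 1, 0, 0, 0.25, 0, 0, 0, 1, 0, 0, 0.25, 0, 0, 0, 1, 0, 0, 0.25, 0, 0, 0, 1, 0, 0, 0.2, 0, 0, 0, 1, 0, 0, 0.1, 0, 0, 0, 1, 0, 0, 0, 0, 0, 0, 1, 0, 0, 0, 0, 0, 0, 1],
)

```text
t: 8.03
eef_pos: [0.5033, -0.3102, -0.0321]
tool_rot: [-0.0, -0.329, 0.944, 0.0]
contact_force: [0.1, -0.6, 0.6]
gripper_width: 1.002
grasp_force: 0.0
```

jog_arm(
  moves=[0, 0, 0.2, 0, 0, 0, 1, 0, 0, 0.15, 0, 0, 0, 1, 0, 0, 0, 0, 0, 0, 0.4, 0, 0, 0, 0, 0, 0, 0.4, 0, 0, 0, 0, 0, 0, 0.4, 0, 0, 0, 0, 0, 0, 0.4, 0, 0, 0, 0, 0, 0, 0.4, 0, 0, 0, 0, 0, 0, 0.4],
  grip_force=35,
)

```text
t: 8.7
eef_pos: [0.5035, -0.3102, -0.0389]
tool_rot: [0.0, -0.329, 0.944, -0.0]
contact_force: [-0.5, 0.6, 1.5]
gripper_width: 0.598
grasp_force: 37.6
```

Grasped: 0.598 × 85 ≈ 51 mm at 37 N, matching the board's width. Now lift, then carry.

jog_arm(
  moves=[0, 0, -1, 0, 0, 0, 0.4, 0, 0, -1, 0, 0, 0, 0.4, 0, 0, -1, 0, 0, 0, 0.4, -0.6, 0.8, -0.5, 0, 0, 0.95, 0.4, -0.55, 0.8, 0, 0, 0, 0.95, 0.4, -0.5, 0.85, 0, 0, 0, 0.95, 0.4, -0.45, 0.9, 0, 0, 0, 0.95, 0.4, -0.4, 0.9, 0, 0, 0, 0.95, 0.4],
)

```text
t: 9.37
eef_pos: [0.5025, -0.2101, 0.0309]
tool_rot: [-0.0, -0.167, 0.986, 0.0]
contact_force: [-0.7, -0.6, -2.0]
gripper_width: 0.599
grasp_force: 37.5
```

jog_arm(
  moves=[-0.35, 0.95, 0, 0, 0, 0.95, 0.4, -0.3, 0.95, 0, 0, 0, 0.95, 0.4, -0.2, 1, 0, 0, 0, 0.95, 0.4, -0.15, 1, 0, 0, 0, 0.95, 0.4, -0.1, 1, 0, 0, 0, 0.95, 0.4, 0, 1, 0, 0, 0, 0, 0.4, 0, 1, 0, 0, 0, 0, 0.4, 0, 1, 0, 0, 0, 0, 0.4],
)

```text
t: 10.03
eef_pos: [0.5037, -0.0492, 0.0309]
tool_rot: [-0.0, -0.003, 1.0, 0.0]
contact_force: [0.4, 0.9, -1.3]
gripper_width: 0.602
grasp_force: 37.4
```

jog_arm(
  moves=[-0.4, 1, 0, 0, 0, 0, 0.4, -0.4, 1, 0, 0, 0, 0, 0.4, -0.4, 1, 0, 0, 0, 0, 0.4, -0.4, 1, 0, 0, 0, 0, 0.4, -0.4, 1, 0, 0, 0, 0, 0.4, -0.4, 1, 0, 0, 0, 0, 0.4, -0.4, 1, 0, 0, 0, 0, 0.4, -0.4, 1, 0, 0, 0, 0, 0.4],
)

```text
t: 10.7
eef_pos: [0.5669, 0.1112, 0.0308]
tool_rot: [-0.0, -0.003, 1.0, -0.0]
contact_force: [0.0, -1.5, -0.4]
gripper_width: 0.604
grasp_force: 37.4
```

jog_arm(
  moves=[-0.4, 1, 0, 0, 0, 0, 0.4, -0.4, 1, 0, 0, 0, 0, 0.4, 0, 0.8, 0, 0, 0, 0, 0.4, 0, 0, 0, 0, 0, 0, 0.4, 0, 0, 0, 0, 0, 0, 0.4, 0, 0, 0, 0, 0, 0, 0.4, 0, 0, 0, 0, 0, 0, 0.4, 0, 0, 0, 0, 0, 0, 0.4],
)

```text
t: 11.37
eef_pos: [0.5825, 0.1646, 0.031]
tool_rot: [-0.0, -0.002, 1.0, -0.0]
contact_force: [0.2, 0.0, -1.8]
gripper_width: 0.6
grasp_force: 37.4
```

Run:
```python
from h import *
np.set_printoptions(precision=4,suppress=True)
w=cam("wrist");im=w["color"];cv2.imwrite("pics/w6.png",im);p,r=pose();print(p,r.as_matrix()[:,1])
a=proj(w,[.5848,.09,.024]);b=proj(w,[p[0],p[1],p[2]+.039+.024]);print(a,b)
np.savez("w6.npz",R=w["R"],t=w["t"])
```

```text
[0.5826 0.1649 0.0311] [-0.0047  1.     -0.0003]
[np.float64(184.62182879515066), np.float64(276.11059909956424)] [np.float64(326.10795543443237), np.float64(344.69914269241565)]
```

View pics/w6.png

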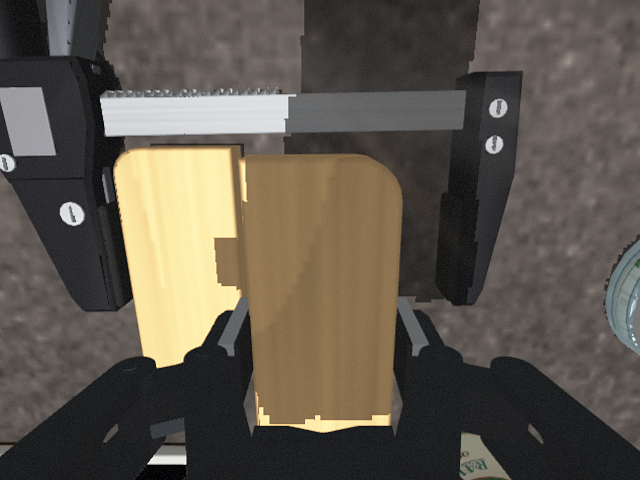

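The view shows board_b held square. Its near end is at row 154 (cols 245-402), board_a's near end is at row 149, and the far jaw pad's face is at col ~440.

Run:
```python
from h import *
np.set_printoptions(precision=4,suppress=True)
w=load("w6.npz");im=cv2.imread("pics/w6.png")
for n,p,z in [("b near end",(300,154.5),.094),("b NL",(245,158),.094),("b left mid",(247,250),.094),("b left far",(256,400),.094),("b right",(402,220),.094),("b right far",(392,400),.094),
 ("A near end",(190,149),.024),("A split",(239,190),.024),("A split lo",(243,160),.024),("A rounded",(122,230),.024),("A rounded far",(143,350),.024),("pad top",(441,200),.027),("pad bot",(438,297),.002),("pad bot27",(438,297),.027),("screw",(498,108),.0295),("screw2",(494,144),.0295),("nearscrew",(71,214),.0295),("bar up",(110,136),.018),("bar up R",(462,130),.018),("bar lo",(470,90),.018)]:print(n,onz(w,p,z))
```

```text
b near end [0.5165 0.1564 0.094 ]
b NL [0.5177 0.1395 0.094 ]
b left mid [0.5473 0.1386 0.094 ]
b left far [0.6063 0.1388 0.094 ]
b right [0.5369 0.1889 0.094 ]
b right far [0.606  0.1897 0.094 ]
A near end [0.5188 0.0992 0.024 ]
A split [0.5386 0.1217 0.024 ]
A split lo [0.5239 0.1245 0.024 ]
A rounded [0.5595 0.0604 0.024 ]
A rounded far [0.63   0.0618 0.024 ]
pad top [0.5426 0.222  0.027 ]
pad bot [0.6065 0.2337 0.002 ]
pad bot27 [0.5949 0.2253 0.027 ]
screw [0.4997 0.2431 0.0295]
screw2 [0.5156 0.2435 0.0295]
nearscrew [0.55   0.0394 0.0295]
bar up [0.5131 0.0583 0.018 ]
bar up R [0.5094 0.2318 0.018 ]
bar lo [0.4911 0.2336 0.018 ]
```

jog_arm(
  moves=[-0.1, 0.5, 0, 0, 0, -0.2, 0.4, 0, 0, 0, 0, 0, 0, 0.4, 0, 0, 0.8, 0, 0, 0, 0.4, 0, 0, 0.8, 0, 0, 0, 0.4, 0, 0, 0.8, 0, 0, 0, 0.4, 0, 0, 0.6, 0, 0, 0, 0.4, 0, 0, 0.3, 0, 0, 0, 0.4, 0, 0, 0.1, 0, 0, 0, 0.4],
)

```text
t: 12.08
eef_pos: [0.5839, 0.1762, -0.0381]
tool_rot: [-0.001, -0.01, 1.0, -0.0]
contact_force: [-0.4, -0.0, -1.4]
gripper_width: 0.599
grasp_force: 37.4
```

jog_arm(
  moves=[0, 0, 0, 0, 0, 0, 0.4, 0, 0, 0, 0, 0, 0, 0.4, 0, 0, 0.05, 0, 0, 0, 0.4, 0, 0, 0, 0, 0, 0, 0.4, 0, 0, 0, 0, 0, 0, 0.7, 0, 0, 0, 0, 0, 0, 0.72, 0, 0, 0, 0, 0, 0, 0.72, 0, 0, 0, 0, 0, 0, 0.72],
)

```text
t: 12.75
eef_pos: [0.5848, 0.1763, -0.0378]
tool_rot: [0.0, -0.01, 1.0, 0.0]
contact_force: [0.1, -0.1, 0.4]
gripper_width: 0.722
grasp_force: 0.0
```

jog_arm(
  moves=[0, 0, -0.5, 0, 0, 0, 0.72, 0, 0, -1, 0, 0, 0, 0.72, 0, 0, -1, 0, 0, 0, 0.72, 0, 0, -1, 0, 0, 0, 1, 0.9, -0.9, -1, 0, 0, 0, 1, 0.9, -0.9, -1, 0, 0, 0, 1, 0.9, -0.9, 0, 0, 0, 0, 1, 0.9, -0.9, 0, 0, 0, 0, 1],
)

```text
t: 13.42
eef_pos: [0.5144, 0.1023, 0.074]
tool_rot: [0.002, -0.01, 1.0, 0.001]
contact_force: [0.7, 0.1, -1.4]
gripper_width: 0.998
grasp_force: 0.0
```

jog_arm(
  moves=[0.9, -1, 0, 0, 0, 0, 1, 0.9, -1, 0, 0, 0, 0, 1, 0.9, -1, 0, 0, 0, 0, 1, 0.9, -1, 0, 0, 0, 0, 1, 0, 0, 0, 0, 0, 0, 1, 0, 0, 0, 0, 0, 0, 1, 0, 0, 0, 0, 0, 0, 1, 0, 0, 0, 0, 0, 0, 1],
)

```text
t: 14.08
eef_pos: [0.4448, 0.0222, 0.0724]
tool_rot: [0.001, -0.011, 1.0, 0.0]
contact_force: [-0.3, 0.3, -0.7]
gripper_width: 1.001
grasp_force: 0.0
```

Run:
```python
from h import *
np.set_printoptions(precision=4,suppress=True)
w=cam("wrist");im=w["color"];cv2.imwrite("pics/w7.png",im);p,r=pose();print(p,r.as_matrix()[:,1],np.round(get_obs()["q"],2))
np.savez("w7.npz",R=w["R"],t=w["t"])
t=cam("top");cv2.imwrite("pics/top7.png",t["color"]);cv2.imwrite("pics/scene7.png",cam("scene")["color"])
for n,X in [("sq",[.4405,.0215,.028]),("hs",[.407,.0161,.0295])]:print(n,proj(w,X))
```

```text
[0.4447 0.0222 0.0723] [-0.0219  0.9998  0.0002] [-0.68  0.31  0.58  2.23 -0.27  0.67  1.68]
sq [np.float64(323.2287686557448), np.float64(244.22435223118504)]
hs [np.float64(315.39686038107385), np.float64(190.8300312931732)]
```

View pics/w7.png

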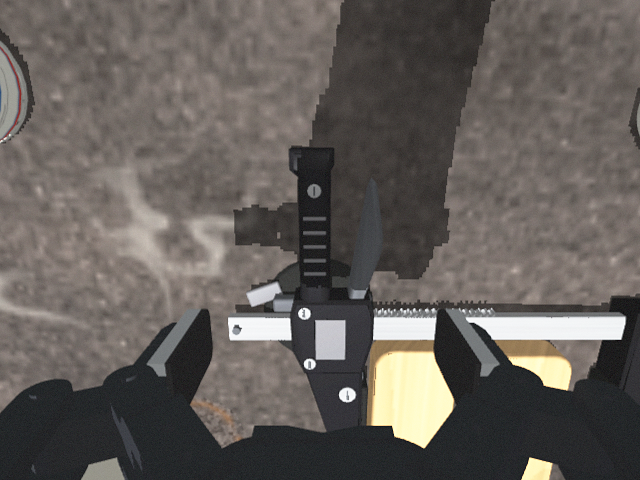

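The view shows the handle at cols 301-331 near row 244 (screw at (315,190)), the trigger's outer edge at col ~380, and board_a and board_b with near ends around row 342.

Run:
```python
from h import *
np.set_printoptions(precision=4,suppress=True)
w=load("w7.npz");im=cv2.imread("pics/w7.png")
for n,p,z in [("h out",(301,244),.028),("h in",(331,244),.028),("trig out",(379,244),.026),("trig out low",(379,244),.003),("screw",(314.5,190.5),.0295),("butt",(318,148),.028),("bar up",(385,341),.018),("hs2",(304,313),.0295),("hs3",(309,364),.0295)]:print(n,onz(w,p,z))
m=wood(im)
for u in (385,400,415,520,535,550):
    v=np.where(m[300:400,u])[0];print(u,300+v[:1],onz(w,(u,300+v[0]),.024) if len(v) else "")
t=cam("top");sc=cam("scene");t7,s7=cv2.imread("pics/top7.png"),cv2.imread("pics/scene7.png")
for c,i,n in((t,t7,"top"),(sc,s7,"scene")):
    P=[proj(c,[x,y,.012]) for x in(.50,.67) for y in(.05,.225)];P=np.array(P);lo,hi=P.min(0).astype(int),P.max(0).astype(int)
    mm=wood(i[lo[1]:hi[1],lo[0]:hi[0]]);N,l,s,ce=cv2.connectedComponentsWithStats(mm);print(n,[(k[:5].tolist()) for k in s[1:] if k[4]>40])
    for k in np.where(s[1:,4]>200)[0]+1:
        x,y,W,H=s[k][:4];roi=(lo[0]+x-4,lo[1]+y-4,lo[0]+x+W+4,lo[1]+y+H+4)
        iso=i.copy();full=np.zeros(i.shape[:2],bool);full[lo[1]:hi[1],lo[0]:hi[0]]=l==k;iso[~full]=0
        for wy,y0 in((.06,.09),(.052,.175)):print(wy,*fit([(c,iso,roi)],[.583,y0,.01],wy))
```

```text
h out [0.4407 0.0077 0.028 ]
h in [0.4402 0.0263 0.028 ]
trig out [0.4402 0.0565 0.026 ]
trig out low [0.4472 0.0603 0.003 ]
screw [0.4068 0.0156 0.0295]
butt [0.3824 0.0172 0.028 ]
bar up [0.514  0.0667 0.018 ]
hs2 [0.4874 0.01   0.0295]
hs3 [0.526  0.0137 0.0295]
385 [340] [0.5096 0.0655 0.024 ]
400 [340] [0.5094 0.0758 0.024 ]
415 [340] [0.5092 0.0861 0.024 ]
520 [340] [0.5076 0.1582 0.024 ]
535 [340] [0.5074 0.1685 0.024 ]
550 [343] [0.5095 0.1793 0.024 ]
top [[9, 7, 22, 51, 944], [40, 7, 25, 25, 584]]
0.06 [0.583 0.09  0.01 ] 0.0
0.052 [ 0.5878  0.1781 -0.0052] 0.8495046122309532
0.06 [0.5858 0.0898 0.0267] 0.805937279774489
0.052 [0.583 0.175 0.01 ] 0.0
scene [[15, 9, 38, 30, 568], [68, 16, 17, 21, 193], [37, 23, 27, 26, 366]]
0.06 [0.5505 0.1781 0.02  ] 0.6097544522396114
0.052 [0.5962 0.1771 0.0163] 0.6474354362995468
0.06 [ 0.5983  0.0917 -0.0554] 0.5533464566929134
0.052 [0.583 0.175 0.01 ] 0.0
```

jog_arm(
  moves=[0.15, 0.05, 0.5, 0, 0, 0, 1, 0, 0, 0.8, 0, 0, 0, 1, 0, 0, 0.8, 0, 0, 0, 1, 0, 0, 0.8, 0, 0, 0, 1, 0, 0, 0.8, 0, 0, 0, 1, 0, 0, 0.8, 0, 0, 0, 1, 0, 0, 0.6, 0, 0, 0, 1, 0, 0, 0.3, 0, 0, 0, 1],
)

```text
t: 15.0
eef_pos: [0.44, 0.0222, -0.0374]
tool_rot: [-0.001, -0.01, 1.0, -0.0]
contact_force: [0.7, -1.0, -0.3]
gripper_width: 1.001
grasp_force: 0.0
```

jog_arm(
  moves=[0, 0, 0, 0, 0, 0, 1, 0, 0, 0, 0, 0, 0, 0.35, 0, 0, 0, 0, 0, 0, 0.35, 0, 0, 0, 0, 0, 0, 0.35, 0, 0, 0, 0, 0, 0, 0.35, 0, 0, 0, 0, 0, 0, 0.35, 0, 0, 0, 0, 0, 0, 0.35, 0, 0, 0, 0, 0, 0, 0.35],
  grip_force=20,
)

```text
t: 15.67
eef_pos: [0.4418, 0.0237, -0.0346]
tool_rot: [0.001, -0.011, 1.0, 0.001]
contact_force: [-1.7, 4.1, 11.4]
gripper_width: 0.387
grasp_force: 21.8
```

Squeezed home: 0.387 × 85 ≈ 33 mm, matching the 34 mm closed. I'll raise slightly because of the 11 N upward contact, then pump.

jog_arm(
  moves=[0, 0, -0.15, 0, 0, 0, 1, 0, 0, 0, 0, 0, 0, 1, 0, 0, 0, 0, 0, 0, 1, 0, 0, 0, 0, 0, 0, 1, 0, 0, 0, 0, 0, 0, 1, 0, 0, 0, 0, 0, 0, 1, 0, 0, 0, 0, 0, 0, 1, 0, 0, 0, 0, 0, 0, 1],
)

```text
t: 16.33
eef_pos: [0.4406, 0.0221, -0.0331]
tool_rot: [-0.0, -0.01, 1.0, -0.0]
contact_force: [-0.2, -0.2, 0.1]
gripper_width: 0.997
grasp_force: 0.0
```

```bash
cat > jaw.py <<'E'
from h import *
# far-jaw travel: shift of the jaw's image patch in the top view since the start, along the bar
t=cam("top");a=cv2.cvtColor(cv2.imread("pics/top0.png"),6);b=cv2.cvtColor(t["color"],6)
T=cv2.resize(a[220:268,178:198],None,fx=8,fy=8,interpolation=2);S=cv2.resize(b[216:272,174:250],None,fx=8,fy=8,interpolation=2)
m=cv2.matchTemplate(S,T,5);_,v,_,l=cv2.minMaxLoc(m)
x=(l[0]/8-4);print("score",round(v,3),"jaw moved mm",round(1000*(onz(t,(187,243),.029)[1]-onz(t,(187+x,243),.029)[1]),1))
o=get_obs();print(np.round(o["eef_pos"],4),round(o["gripper_width"],3),round(o["grasp_force"],1),np.round(o["contact_force"],1),round(o["t"],2))
E
python3 jaw.py
```

```text
score 0.989 jaw moved mm 5.9
[ 0.4406  0.0221 -0.0331] 1.0 0.0 [-0.1 -0.5  0.3] 16.38
```

jog_arm(
  moves=[0, 0, 0, 0, 0, 0, 0.35, 0, 0, 0, 0, 0, 0, 0.35, 0, 0, 0, 0, 0, 0, 0.35, 0, 0, 0, 0, 0, 0, 0.35, 0, 0, 0, 0, 0, 0, 0.35, 0, 0, 0, 0, 0, 0, 0.35, 0, 0, 0, 0, 0, 0, 0.35, 0, 0, 0, 0, 0, 0, 0.35],
)

```text
t: 17.05
eef_pos: [0.4413, 0.0237, -0.0323]
tool_rot: [0.0, -0.011, 1.0, 0.001]
contact_force: [-2.0, 4.9, 12.3]
gripper_width: 0.39
grasp_force: 21.2
```

```bash
python3 jaw.py
```

```text
score 0.929 jaw moved mm 14.0
[ 0.4413  0.0237 -0.0322] 0.386 21.2 [-2.3  4.1 11.9] 17.1
```

jog_arm(
  moves=[0, 0.1, 0, 0, 0, 0, 1, 0, 0, 0, 0, 0, 0, 1, 0, 0, 0, 0, 0, 0, 1, 0, 0, 0, 0, 0, 0, 1, 0, 0, 0, 0, 0, 0, 1, 0, 0, 0, 0, 0, 0, 1, 0, 0, 0, 0, 0, 0, 1, 0, 0, 0, 0, 0, 0, 1],
)

```text
t: 17.77
eef_pos: [0.4405, 0.0241, -0.0331]
tool_rot: [-0.0, -0.01, 1.0, -0.0]
contact_force: [-0.0, 0.6, -0.5]
gripper_width: 0.998
grasp_force: 0.0
```

jog_arm(
  moves=[0, 0, 0, 0, 0, 0, 0.35, 0, 0, 0, 0, 0, 0, 0.35, 0, 0, 0, 0, 0, 0, 0.35, 0, 0, 0, 0, 0, 0, 0.35, 0, 0, 0, 0, 0, 0, 0.35, 0, 0, 0, 0, 0, 0, 0.35, 0, 0, 0, 0, 0, 0, 0.35, 0, 0, 0, 0, 0, 0, 0.35],
)

```text
t: 18.43
eef_pos: [0.4413, 0.0237, -0.0321]
tool_rot: [0.001, -0.01, 1.0, 0.0]
contact_force: [-3.0, -1.5, 16.0]
gripper_width: 0.392
grasp_force: 20.6
```

jog_arm(
  moves=[0, 0, 0, 0, 0, 0, 1, 0, 0, 0, 0, 0, 0, 1, 0, 0, 0, 0, 0, 0, 1, 0, 0, 0, 0, 0, 0, 1, 0, 0, 0, 0, 0, 0, 1, 0, 0, 0, 0, 0, 0, 1, 0, 0, 0, 0, 0, 0, 1, 0, 0, 0, 0, 0, 0, 1],
)

```text
t: 19.1
eef_pos: [0.4406, 0.0242, -0.0331]
tool_rot: [-0.0, -0.01, 1.0, -0.0]
contact_force: [0.2, 0.2, 0.4]
gripper_width: 0.999
grasp_force: 0.0
```

jog_arm(
  moves=[0, 0, 0, 0, 0, 0, 0.35, 0, 0, 0, 0, 0, 0, 0.35, 0, 0, 0, 0, 0, 0, 0.35, 0, 0, 0, 0, 0, 0, 0.35, 0, 0, 0, 0, 0, 0, 0.35, 0, 0, 0, 0, 0, 0, 0.35, 0, 0, 0, 0, 0, 0, 0.35, 0, 0, 0, 0, 0, 0, 0.35],
)

```text
t: 19.77
eef_pos: [0.4413, 0.0237, -0.0321]
tool_rot: [0.001, -0.01, 1.0, 0.0]
contact_force: [-2.9, -2.9, 16.3]
gripper_width: 0.391
grasp_force: 20.6
```

```bash
python3 jaw.py
```

```text
score 0.568 jaw moved mm 30.3
[ 0.4413  0.0237 -0.0321] 0.392 20.7 [-2.8 -1.5 17.4] 19.82
```

jog_arm(
  moves=[0, 0, 0, 0, 0, 0, 1, 0, 0, 0, 0, 0, 0, 1, 0, 0, 0, 0, 0, 0, 1, 0, 0, 0, 0, 0, 0, 1, 0, 0, 0, 0, 0, 0, 1, 0, 0, 0, 0, 0, 0, 1, 0, 0, 0, 0, 0, 0, 1, 0, 0, 0, 0, 0, 0, 1],
)

```text
t: 20.48
eef_pos: [0.4405, 0.0242, -0.0331]
tool_rot: [-0.0, -0.01, 1.0, -0.0]
contact_force: [-0.3, -0.3, -0.2]
gripper_width: 0.999
grasp_force: 0.0
```

jog_arm(
  moves=[0, 0, 0, 0, 0, 0, 0.35, 0, 0, 0, 0, 0, 0, 0.35, 0, 0, 0, 0, 0, 0, 0.35, 0, 0, 0, 0, 0, 0, 0.35, 0, 0, 0, 0, 0, 0, 0.35, 0, 0, 0, 0, 0, 0, 0.35, 0, 0, 0, 0, 0, 0, 0.35, 0, 0, 0, 0, 0, 0, 0.35],
)

```text
t: 21.15
eef_pos: [0.4413, 0.0237, -0.0321]
tool_rot: [0.001, -0.01, 1.0, 0.0]
contact_force: [-2.5, -2.0, 16.1]
gripper_width: 0.392
grasp_force: 20.8
```

jog_arm(
  moves=[0, 0, 0, 0, 0, 0, 1, 0, 0, 0, 0, 0, 0, 1, 0, 0, 0, 0, 0, 0, 1, 0, 0, 0, 0, 0, 0, 1, 0, 0, 0, 0, 0, 0, 1, 0, 0, 0, 0, 0, 0, 1, 0, 0, 0, 0, 0, 0, 1, 0, 0, 0, 0, 0, 0, 1],
)

```text
t: 21.82
eef_pos: [0.4406, 0.0242, -0.0331]
tool_rot: [-0.0, -0.01, 1.0, -0.0]
contact_force: [0.3, -0.7, -0.5]
gripper_width: 1.0
grasp_force: 0.0
```

```bash
cat > gap.py <<'E'
from h import *
t=cam("top");i=t["color"];cv2.imwrite("pics/top_g.png",i)
m=wood(i)[190:262,195:265];print("rows x cols of wood (each column count), col 195..")
print(m.astype(bool).sum(0).tolist())
v=[np.where(m[:,k])[0] for k in range(m.shape[1])];print("first row",[int(a[0])+190 if len(a)>5 else 0 for a in v]);print("last row",[int(a[-1])+190 if len(a)>5 else 0 for a in v])
E
python3 gap.py; python3 jaw.py
```

```text
rows x cols of wood (each column count), col 195..
[0, 0, 0, 0, 0, 0, 0, 0, 0, 0, 0, 0, 16, 44, 47, 49, 49, 50, 51, 51, 51, 51, 51, 51, 51, 51, 51, 51, 51, 50, 50, 50, 48, 44, 23, 0, 0, 0, 30, 36, 36, 36, 35, 34, 33, 33, 33, 33, 33, 34, 34, 34, 35, 36, 37, 37, 37, 37, 37, 37, 36, 35, 32, 0, 0, 0, 0, 0, 0, 0]
first row [0, 0, 0, 0, 0, 0, 0, 0, 0, 0, 0, 0, 207, 204, 203, 202, 202, 202, 201, 201, 201, 201, 201, 201, 201, 201, 201, 201, 201, 201, 201, 200, 201, 202, 216, 0, 0, 0, 203, 202, 201, 201, 201, 201, 201, 201, 201, 201, 201, 201, 201, 201, 201, 201, 201, 201, 201, 201, 202, 202, 203, 204, 207, 0, 0, 0, 0, 0, 0, 0]
last row [0, 0, 0, 0, 0, 0, 0, 0, 0, 0, 0, 0, 222, 247, 249, 250, 250, 251, 251, 251, 251, 251, 251, 251, 251, 251, 251, 251, 251, 250, 250, 249, 248, 245, 242, 0, 0, 0, 236, 237, 236, 236, 235, 234, 233, 233, 233, 233, 233, 234, 234, 234, 235, 236, 237, 237, 237, 237, 238, 238, 238, 238, 238, 0, 0, 0, 0, 0, 0, 0]
score 0.596 jaw moved mm 39.4
[ 0.4406  0.0242 -0.033 ] 0.999 0.0 [-0.2 -0.3 -1.4] 21.92
```

Both ends are level (row 201), and about 9 mm of gap is left at the joint. On to the next two squeezes.

jog_arm(
  moves=[0, 0, 0, 0, 0, 0, 0.35, 0, 0, 0, 0, 0, 0, 0.35, 0, 0, 0, 0, 0, 0, 0.35, 0, 0, 0, 0, 0, 0, 0.35, 0, 0, 0, 0, 0, 0, 0.35, 0, 0, 0, 0, 0, 0, 0.35, 0, 0, 0, 0, 0, 0, 0.35, 0, 0, 0, 0, 0, 0, 0.35],
)

```text
t: 22.58
eef_pos: [0.4413, 0.0237, -0.0321]
tool_rot: [0.001, -0.01, 1.0, 0.0]
contact_force: [-2.3, -1.6, 16.2]
gripper_width: 0.389
grasp_force: 20.6
```

jog_arm(
  moves=[0, 0, 0, 0, 0, 0, 1, 0, 0, 0, 0, 0, 0, 1, 0, 0, 0, 0, 0, 0, 1, 0, 0, 0, 0, 0, 0, 1, 0, 0, 0, 0, 0, 0, 1, 0, 0, 0, 0, 0, 0, 1, 0, 0, 0, 0, 0, 0, 1, 0, 0, 0, 0, 0, 0, 1],
)

```text
t: 23.25
eef_pos: [0.4405, 0.0242, -0.0331]
tool_rot: [-0.0, -0.01, 1.0, -0.0]
contact_force: [0.4, -0.2, -0.3]
gripper_width: 1.002
grasp_force: 0.0
```

```bash
python3 gap.py|tail -2; python3 jaw.py
```

```text
first row [0, 0, 0, 0, 0, 0, 0, 0, 0, 0, 0, 0, 0, 0, 0, 0, 205, 203, 203, 202, 201, 201, 201, 201, 201, 201, 201, 201, 201, 201, 201, 200, 200, 200, 200, 201, 201, 203, 203, 202, 201, 201, 201, 201, 201, 201, 201, 201, 201, 201, 201, 201, 201, 201, 201, 201, 201, 201, 202, 202, 203, 204, 207, 0, 0, 0, 0, 0, 0, 0]
last row [0, 0, 0, 0, 0, 0, 0, 0, 0, 0, 0, 0, 0, 0, 0, 0, 246, 248, 249, 250, 250, 251, 251, 251, 251, 251, 251, 251, 251, 250, 250, 249, 248, 245, 244, 242, 241, 239, 237, 237, 236, 236, 235, 234, 233, 233, 233, 233, 233, 234, 234, 234, 235, 236, 237, 237, 237, 237, 238, 238, 238, 238, 238, 0, 0, 0, 0, 0, 0, 0]
score 0.563 jaw moved mm 48.2
[ 0.4406  0.0242 -0.033 ] 1.0 0.0 [-0.2  0.3  0.9] 23.35
```

jog_arm(
  moves=[0, 0, 0, 0, 0, 0, 0.35, 0, 0, 0, 0, 0, 0, 0.35, 0, 0, 0, 0, 0, 0, 0.35, 0, 0, 0, 0, 0, 0, 0.35, 0, 0, 0, 0, 0, 0, 0.35, 0, 0, 0, 0, 0, 0, 0.35, 0, 0, 0, 0, 0, 0, 0.35, 0, 0, 0, 0, 0, 0, 0.35],
)

```text
t: 24.02
eef_pos: [0.4413, 0.0237, -0.0321]
tool_rot: [0.001, -0.01, 1.0, 0.0]
contact_force: [-1.6, -1.7, 16.8]
gripper_width: 0.391
grasp_force: 20.4
```

```bash
python3 gap.py|tail -2; python3 jaw.py
```

```text
first row [0, 0, 0, 0, 0, 0, 0, 0, 0, 0, 0, 0, 0, 0, 0, 0, 0, 0, 0, 205, 204, 203, 202, 201, 201, 201, 201, 201, 201, 201, 201, 200, 200, 200, 200, 200, 200, 200, 200, 201, 201, 201, 201, 201, 201, 201, 201, 201, 201, 201, 201, 201, 201, 201, 201, 201, 201, 201, 201, 201, 202, 203, 205, 216, 0, 0, 0, 0, 0, 0]
last row [0, 0, 0, 0, 0, 0, 0, 0, 0, 0, 0, 0, 0, 0, 0, 0, 0, 0, 0, 239, 247, 249, 249, 250, 250, 250, 250, 250, 250, 250, 250, 250, 248, 246, 244, 242, 241, 240, 239, 238, 237, 236, 235, 234, 233, 233, 233, 233, 233, 233, 234, 234, 235, 236, 236, 237, 237, 237, 237, 238, 238, 238, 238, 238, 0, 0, 0, 0, 0, 0]
score 0.569 jaw moved mm 57.3
[ 0.4413  0.0237 -0.0321] 0.39 20.4 [-3.4 -2.2 16.3] 24.12
```

jog_arm(
  moves=[0, 0, 0, 0, 0, 0, 1, 0, 0, 0, 0, 0, 0, 1, 0, 0, 0, 0, 0, 0, 1, 0, 0, 0, 0, 0, 0, 1, 0, 0, 0, 0, 0, 0, 1, 0, 0, 0, 0, 0, 0, 1, 0, 0, 0, 0, 0, 0, 1, 0, 0, 0, 0, 0, 0, 1],
)

```text
t: 24.78
eef_pos: [0.4406, 0.0242, -0.0331]
tool_rot: [-0.0, -0.01, 1.0, -0.0]
contact_force: [-0.1, 0.1, -0.7]
gripper_width: 1.003
grasp_force: 0.0
```

jog_arm(
  moves=[0, 0, 0, 0, 0, 0, 0.35, 0, 0, 0, 0, 0, 0, 0.35, 0, 0, 0, 0, 0, 0, 0.35, 0, 0, 0, 0, 0, 0, 0.35, 0, 0, 0, 0, 0, 0, 0.35, 0, 0, 0, 0, 0, 0, 0.35, 0, 0, 0, 0, 0, 0, 0.35, 0, 0, 0, 0, 0, 0, 0.35],
)

```text
t: 25.45
eef_pos: [0.4408, 0.0295, -0.0324]
tool_rot: [-0.0, -0.012, 1.0, 0.003]
contact_force: [-0.7, 17.1, 10.6]
gripper_width: 0.521
grasp_force: 22.1
```

```bash
python3 gap.py|tail -2; python3 jaw.py
```

```text
first row [0, 0, 0, 0, 0, 0, 0, 0, 0, 0, 0, 0, 0, 0, 0, 0, 0, 0, 0, 0, 204, 203, 202, 202, 201, 201, 201, 201, 201, 201, 201, 201, 200, 200, 200, 200, 200, 200, 200, 201, 201, 201, 201, 201, 201, 201, 201, 201, 201, 201, 201, 201, 201, 201, 201, 201, 201, 201, 201, 201, 202, 202, 204, 207, 0, 0, 0, 0, 0, 0]
last row [0, 0, 0, 0, 0, 0, 0, 0, 0, 0, 0, 0, 0, 0, 0, 0, 0, 0, 0, 0, 246, 248, 249, 250, 250, 250, 250, 250, 251, 250, 248, 246, 244, 242, 241, 240, 239, 238, 237, 236, 235, 233, 233, 233, 233, 233, 233, 233, 234, 234, 235, 236, 236, 237, 237, 237, 237, 238, 238, 238, 238, 238, 239, 238, 0, 0, 0, 0, 0, 0]
score 0.548 jaw moved mm 58.9
[ 0.4409  0.0296 -0.0324] 0.526 26.2 [-2.9 15.8 11. ] 25.55
```

The trigger is stalled partly out at 44.6 mm, so the jaws are bearing. The gripper is off-centre and loading the trigger, so I'm shifting +y to rebalance it.

jog_arm(
  moves=[0, 0.1, 0, 0, 0, 0, 0.35, 0, 0.1, 0, 0, 0, 0, 0.35, 0, 0.1, 0, 0, 0, 0, 0.35, 0, 0.05, 0, 0, 0, 0, 0.35, 0, 0, 0, 0, 0, 0, 0.35, 0, 0, 0, 0, 0, 0, 0.35, 0, 0, 0, 0, 0, 0, 0.35, 0, 0, 0, 0, 0, 0, 0.35],
)

```text
t: 26.22
eef_pos: [0.4411, 0.0295, -0.0325]
tool_rot: [0.001, -0.01, 1.0, -0.001]
contact_force: [0.8, -5.2, 9.8]
gripper_width: 0.527
grasp_force: 30.7
```

```bash
python3 gap.py|tail -2; python3 jaw.py
```

```text
first row [0, 0, 0, 0, 0, 0, 0, 0, 0, 0, 0, 0, 0, 0, 0, 0, 0, 0, 0, 0, 204, 203, 202, 202, 201, 201, 201, 201, 201, 201, 201, 200, 200, 200, 200, 200, 200, 200, 200, 201, 201, 201, 201, 201, 201, 201, 201, 201, 201, 201, 201, 201, 201, 201, 201, 201, 201, 201, 201, 201, 202, 203, 204, 207, 0, 0, 0, 0, 0, 0]
last row [0, 0, 0, 0, 0, 0, 0, 0, 0, 0, 0, 0, 0, 0, 0, 0, 0, 0, 0, 0, 246, 248, 249, 250, 250, 250, 251, 250, 249, 247, 245, 243, 242, 241, 240, 239, 238, 237, 236, 235, 234, 233, 233, 233, 234, 234, 234, 234, 235, 236, 236, 237, 237, 237, 238, 238, 238, 238, 238, 239, 239, 239, 239, 239, 0, 0, 0, 0, 0, 0]
score 0.547 jaw moved mm 58.6
[ 0.4411  0.0295 -0.0325] 0.527 32.3 [-0.3 -5.8  7.2] 26.32
```

jog_arm(
  moves=[0, 0, 0, 0, 0, 0, 0.52, 0, 0, 0, 0, 0, 0, 0.52, 0, 0, 0, 0, 0, 0, 0.52, 0, 0, 0, 0, 0, 0, 0.52, 0, 0, 0, 0, 0, 0, 0.52, 0, 0, 0, 0, 0, 0, 0.52, 0, 0, 0, 0, 0, 0, 0.52, 0, 0, 0, 0, 0, 0, 0.52],
  grip_force=20,
)

```text
t: 26.98
eef_pos: [0.4411, 0.0295, -0.0325]
tool_rot: [0.001, -0.01, 1.0, -0.001]
contact_force: [-0.7, -5.3, 6.2]
gripper_width: 0.523
grasp_force: 36.3
```

```bash
python3 jaw.py
```

```text
score 0.547 jaw moved mm 58.6
[ 0.4411  0.0295 -0.0325] 0.528 34.1 [-0.7 -6.1  5.5] 27.03
```

The pad force has crept above what I asked for, so I'm letting the trigger out and squeezing again re-centred.

jog_arm(
  moves=[0, -0.02, 0, 0, 0, 0, 1, 0, 0, 0, 0, 0, 0, 1, 0, 0, 0, 0, 0, 0, 1, 0, 0, 0, 0, 0, 0, 1, 0, 0, 0, 0, 0, 0, 1, 0, 0, 0, 0, 0, 0, 1, 0, 0, 0, 0, 0, 0, 1, 0, 0, 0, 0, 0, 0, 1],
)

```text
t: 27.7
eef_pos: [0.4404, 0.0308, -0.033]
tool_rot: [-0.0, -0.01, 1.0, -0.0]
contact_force: [0.6, 1.1, -1.1]
gripper_width: 1.0
grasp_force: 0.0
```

jog_arm(
  moves=[0, 0, 0, 0, 0, 0, 0.55, 0, 0, 0, 0, 0, 0, 0.55, 0, 0, 0, 0, 0, 0, 0.55, 0, 0, 0, 0, 0, 0, 0.55, 0, 0, 0, 0, 0, 0, 0.55, 0, 0, 0, 0, 0, 0, 0.55, 0, 0, 0, 0, 0, 0, 0.55, 0, 0, 0, 0, 0, 0, 0.55],
  grip_force=20,
)

```text
t: 28.37
eef_pos: [0.4405, 0.0306, -0.0327]
tool_rot: [0.0, -0.01, 1.0, 0.0]
contact_force: [-1.0, -0.9, 7.1]
gripper_width: 0.555
grasp_force: 13.6
```

```bash
python3 jaw.py; python3 gap.py|tail -2
```

```text
score 0.544 jaw moved mm 58.6
[ 0.4405  0.0306 -0.0327] 0.552 13.6 [-1.9 -0.5  6.6] 28.42
first row [0, 0, 0, 0, 0, 0, 0, 0, 0, 0, 0, 0, 0, 0, 0, 0, 0, 0, 0, 0, 204, 203, 202, 202, 201, 201, 201, 201, 201, 201, 200, 200, 200, 200, 200, 200, 200, 200, 200, 201, 201, 201, 201, 201, 201, 201, 201, 201, 201, 201, 201, 201, 201, 201, 201, 201, 201, 201, 201, 201, 202, 202, 204, 207, 0, 0, 0, 0, 0, 0]
last row [0, 0, 0, 0, 0, 0, 0, 0, 0, 0, 0, 0, 0, 0, 0, 0, 0, 0, 0, 0, 246, 248, 249, 250, 250, 250, 251, 250, 249, 247, 244, 243, 242, 241, 240, 239, 237, 236, 235, 234, 233, 233, 233, 233, 234, 234, 234, 234, 235, 236, 237, 237, 237, 238, 238, 238, 238, 238, 239, 239, 239, 239, 239, 239, 0, 0, 0, 0, 0, 0]
```

Balanced at 13.6 N under position control. Tightening a touch and checking that it is steady.

jog_arm(
  moves=[0, 0, 0, 0, 0, 0, 0.546, 0, 0, 0, 0, 0, 0, 0.546, 0, 0, 0, 0, 0, 0, 0.546, 0, 0, 0, 0, 0, 0, 0.546, 0, 0, 0, 0, 0, 0, 0.546, 0, 0, 0, 0, 0, 0, 0.546, 0, 0, 0, 0, 0, 0, 0.546, 0, 0, 0, 0, 0, 0, 0.546],
)

```text
t: 29.13
eef_pos: [0.4405, 0.0305, -0.0327]
tool_rot: [0.0, -0.01, 1.0, -0.0]
contact_force: [-2.3, -0.4, 6.6]
gripper_width: 0.55
grasp_force: 16.3
```

jog_arm(
  moves=[0, 0, 0, 0, 0, 0, 0.546, 0, 0, 0, 0, 0, 0, 0.546, 0, 0, 0, 0, 0, 0, 0.546, 0, 0, 0, 0, 0, 0, 0.546, 0, 0, 0, 0, 0, 0, 0.546, 0, 0, 0, 0, 0, 0, 0.546, 0, 0, 0, 0, 0, 0, 0.546, 0, 0, 0, 0, 0, 0, 0.546],
)

```text
t: 29.8
eef_pos: [0.4405, 0.0305, -0.0327]
tool_rot: [0.0, -0.01, 1.0, -0.0]
contact_force: [-0.9, -2.3, 8.2]
gripper_width: 0.552
grasp_force: 16.3
```

```bash
python3 jaw.py
```

```text
score 0.545 jaw moved mm 58.6
[ 0.4405  0.0305 -0.0326] 0.547 16.3 [-2.1 -1.3  6.9] 29.85
```

```bash
python3 -c "
from station import *
print(hand_in())"
```

```text
the job is handed in; nothing more can be done
None
```

I handed the job in with the joint pressed shut and the trigger held at a steady 16.3 N, board ends level to within a camera pixel (about 3 mm); but while I re-centred on the stalled trigger, the pad force read up to 36 N for about a second, so the joint may have passed the 30 N crush limit before I let go and squeezed again.

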